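# Clamp the oil stone in its holder

### The arm

A 6-joint arm with a two-finger parallel gripper is mounted at the origin on a cart in front of the work surface, level with it; the furniture and walls round the work are solid. World frame = base frame: x ahead of the robot, y to its left, z up, the work surface at z = 0. Lengths are in m, angles in rad, forces in N, time in s.
With the tool pointing down it reaches from about 0.325 to 0.9 m from the base axis. Payload 6.1 kg.
Tool frame: the origin (TCP) lies midway between the tips of the shut fingers; the grasp point (between the pads) lies 19 mm behind it; x points along the fingers, y is the direction in which the jaws open and shut, and the axes are right-handed (so a half turn about x gives the same grasp; the last joint's range is limited). The gripper opens to 85 mm and grips with 20 to 120 N. Pads are 22 mm wide; open, the fingers measure 114 mm over their backs; the gripper's body (76 mm by 85 mm) begins 54 mm behind the grasp point. The pads swing forward as they close: fully open they stand 13 mm farther back than shut.
Start: joints at [1.154, 0.22, 1.526, -0, 1.395, -0.126], TCP at [0.179, 0.599, 0.231] pointing down, gripper open.
Joint ranges: [-2.98, 2.98], [-0.91, 2.08], [0.09, 2.57], [-1.24, 4.39], [0.2, 2.65], [-2.68, 2.68]. Speed limits (rad/s): [2.57, 2.57, 3.01, 3.14, 3.14, 3.14].

### API

Orientations are given as [roll, pitch, yaw] about the fixed x, y, z axes, in that order (R = Rz(yaw) Ry(pitch) Rx(roll)).
In Python, from plant import movep, move_l, set_joints, gripper_to, hold, inverse_kinematics, observe, get_image, get_calibration, Unreachable, job_done gives the robot as it stands. Calls block until the motion is done:
- movep(position, orientation): joint-space move of the TCP to a pose.
- move_l(position, feed=0.15, rotation=None, max_force=None): straight line of the TCP; rotation=None keeps the orientation; feed is the mean speed in m/s. With max_force (N) it stops when the force on the tool has changed by that much, and returns True; else False.
- set_joints(angles): joint-space move.
- gripper_to(opening, f_grip=None): finger opening in m; f_grip is the grip in N (None keeps the last); returns when the fingers have stopped.
- hold(seconds).
- inverse_kinematics(position, orientation): joint angles nearest the present ones, or None.
- observe(): the state.
- get_image(name): name is "scene" or "top" or "wrist"; returns (picture, depth): 420x560x3 uint8, red, green, blue; 420x560 float32, m along the optical axis (not along the pixel's ray), 0 where there is no reading.
- get_calibration(name): a dict with "intrinsics" (3x3 intrinsics, pixels), "dist_coeffs" ([k1, k2, p1, p2, k3] as OpenCV has them; the pictures are not rectified), "world_from_camera" (4x4, takes a point from camera to world coordinates). Camera axes: x right, y down, z forward; pixel columns grow to the right and rows downward; lengths in m; the calibration is good to about 2 mm. A picture is of the moment at which its call begins: read the wrist's pose just before it. get_calibration takes no time and is no camera call; for the wrist camera it gives the pose at the moment of the call.
A pose or a line that the arm cannot do raises Unreachable and nothing moves.
- job_done(): hands the job in, once; it reports no verdict.
The state is a dict: "time_s": time; "q": joint angles; "joint_velocities": joint speeds; "joint_torque": joint torques, N m; "eef_pos": TCP position; "tcp_rot": TCP orientation; "ft_force": force on the tool from outside, world axes, zero at the start; "torque": the same for the moment, N m; "opening": finger opening in m.
Only numpy, scipy, OpenCV 4.12 (cv2) and the standard library are available. Lean on these libraries where they do the work, as an engineer would, in place of code of your own. Each camera call takes 0.05 s, during which the arm holds its last target. There are 200 camera calls.

### The job

Lay the oil stone gently on the bed of the stone holder, lengthwise and centred across it, between the fixed end stop and the sliding jaw. Then squeeze the jaw's spring lock tab against the fixed cheek and, keeping it squeezed, slide the jaw up until the stone sits between end stop and jaw without play; let the tab go so that the jaw locks there, and leave the tools and the bowl round about where they are.

Things in the scene. Friction and masses are not known exactly. Their poses are not given: they have to be found in the camera images.
- stone_mid (a point): Centre (half-way up) of the loose oil stone: a plain brick, brown above and grey below, 150 x 50 x 25 mm, about 0.42 kg. x runs along its 150 mm length, y across its 50 mm width, z up. It starts lying flat on the bench.
- bed_mid (a point): Where the clamped stone's underside centre belongs on the fixed holder: bed top, 14 mm above the bench. x along the bed to the steel end stop (its face 75 mm away in +x, 64 mm wide, top 16 mm above the bed), y across, z up. Grey base plate 320 x 90 x 10 mm (100 mm in +x, 220 in -x of here), two black rubber bed strips, 54 mm over both, steel rail between; no side walls.
- jaw_grip (a point): Pinch point on the sliding jaw, 56 mm above the bench; axes as bed_mid. Two upright plates 36 mm long in x, tops 76 mm up: plain fixed cheek (outer face 14 mm in -y), dark ribbed lock tab (outer face 22 mm in +y free, 14 squeezed). Pinch along y: 36 mm free, 28 squeezed. Jaw block below: 60 x 64 mm, top 30.5 mm above the bench, front face 30 mm in +x.
- jaw (a joint): Travel of the jaw toward the end stop, m: 0 fully open (220 mm from jaw face to stop face), at most 0.09; 0.070 when it clamps the 150 mm stone. It starts locked between 0 and 0.036. It locks in notches 4 mm apart (one is at 0.070) and settles into the nearest when the tab is let go. Tab squeezed, it drags about 2 N, and pushing the stone takes 2 to 5 N more; locked, it holds 50 N or more.
- tab (a joint): How far the lock tab is squeezed toward the cheek, m: 0 free (locked in a notch), 0.008 home; its tooth is clear of the notches above 0.0036. A spring pushes it back out: 7 N at first, 10.4 N when home, so a pinch of 20 N holds it home.
- screwdriver: Bystander: yellow-handled screwdriver, 170 x 24 x 26 mm, lying near the bench's front edge. Leave it.
- flux_brush: Bystander: flat brush with a wooden handle, 165 x 25 x 13 mm, lying behind the work. Leave it.
- needle_file: Bystander: file with a brown wooden handle, 209 x 21 x 23 mm, lying to the left of the holder. Leave it.
- steel_bowl: Bystander: small steel bowl, 99 mm across, 35 mm high, behind the holder. Leave it.
Things that resemble listed ones, but are neither listed nor needed, are in the scene too. There is more than one size of the part that bears stone_mid; the job needs the larger.

How it is judged:
By the outcome, as a careful person would: the job done as asked, in the order asked, and still so for the second after the job is handed in, with the robot touching nothing.
It also fails if it takes over 48 s, if anything falls off the work surface, if the arm or the gripper's body presses on something with over 40 N, if the wrist force passes 120 N, or if a joint passes its speed limit or range.

## Working session

There is one attempt and no reset: what is moved stays moved. The work goes in short steps, each a Python script; the robot and the scene stay as the last script left them, time stands still between calls to the robot, and variables do not carry over. Pictures are saved under pics/ and viewed, about 8 in all and at most 12, crops included, and the job is handed in when it is done.

```bash
ls; mkdir -p pics
python3 - <<'E'
from plant import *
import cv2,numpy as np
for n in ("scene","top"):
    p,d=get_image(n); c=get_calibration(n)
    cv2.imwrite(f"pics/{n}0.png",p[:,:,::-1]); np.savez(f"{n}0.npz",p=p,d=d,**{k:np.array(v) for k,v in c.items()})
    print(n,np.round(c["intrinsics"],1).tolist(),c["dist_coeffs"],np.round(c["world_from_camera"],3).tolist())
print(observe())
E
```

```text
pics
scene [[529.0, 0.0, 277.6], [0.0, 529.0, 211.8], [0.0, 0.0, 1.0]] [0.01609493 0.         0.         0.         0.        ] [[0.838, -0.299, 0.457, -0.052], [-0.546, -0.444, 0.71, -0.897], [-0.01, -0.845, -0.535, 0.781], [0.0, 0.0, 0.0, 1.0]]
top [[448.1, 0.0, 279.3], [0.0, 448.1, 211.3], [0.0, 0.0, 1.0]] [-0.12941788  0.          0.          0.          0.        ] [[-0.022, -0.997, 0.075, 0.454], [-1.0, 0.021, -0.009, 0.043], [0.007, -0.075, -0.997, 1.184], [0.0, 0.0, 0.0, 1.0]]
{'time_s': 0.1, 'q': array([ 1.15390207e+00,  2.21156287e-01,  1.52751547e+00, -1.56398148e-05,
        1.39471858e+00, -1.26092237e-01]), 'joint_velocities': array([-0.00071497, -0.00153737, -0.0029317 , -0.00055084,  0.00036493,
       -0.00037286]), 'joint_torque': array([ 1.09546312e-03, -4.98247361e+01, -3.90545261e+01, -2.24986338e-04,
        5.73900397e-03,  3.13410874e-05]), 'eef_pos': array([0.17897585, 0.59824162, 0.23029312]), 'tcp_rot': array([-1.68832609,  1.56899857, -1.97912535]), 'ft_force': array([-0.28323535,  0.73254242,  0.39028317]), 'torque': array([-0.02224501,  0.04079723,  0.0342149 ]), 'opening': 0.08526042488647591}
```

View pics/scene0.png

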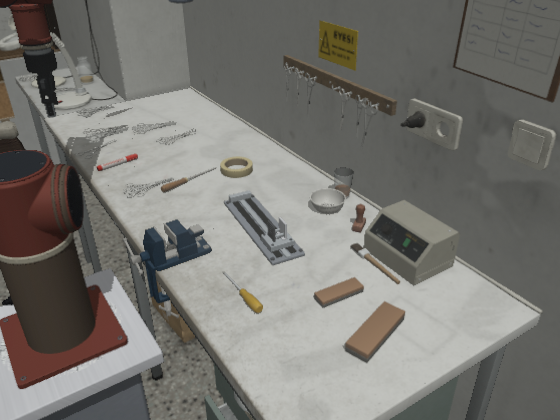

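View pics/top0.png

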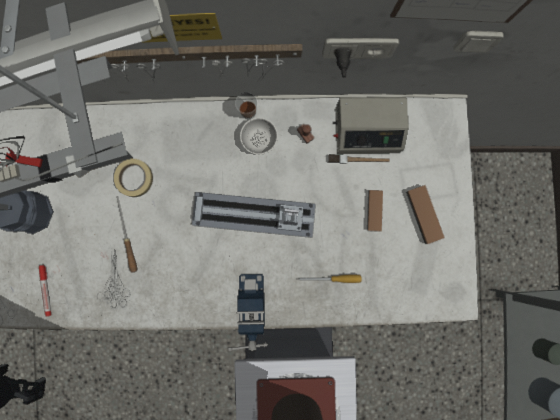

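The pictures show candidates for the stone: the small brick at top (375,210) / scene (339,292), and the large brick at top (425,214) / scene (376,330). The brown stamp at (305,131) is not a brick. I choose the larger. The holder runs from top (198,208), the end stop, to (313,218), with the jaw at (290,215), so its +x points to about world +y.

```bash
cat > h.py <<'E'
import cv2,numpy as np
def rays(uv,c):
    n=cv2.undistortPoints(np.asarray(uv,float).reshape(-1,1,2),np.array(c["intrinsics"]),np.array(c["dist_coeffs"])).reshape(-1,2)
    T=np.array(c["world_from_camera"]); d=np.c_[n,np.ones(len(n))]@T[:3,:3].T
    return T[:3,3],d
def plane(uv,c,z):
    o,d=rays(uv,c); return o+d*((z-o[2])/d[:,2])[:,None]
def cloud(dep,c):
    h,w=dep.shape; v,u=np.mgrid[:h,:w]
    o,d=rays(np.c_[u.ravel(),v.ravel()],c); P=o+d*dep.reshape(-1,1); P[dep.ravel()==0]=np.nan
    return P.reshape(h,w,3)
def tri(uv1,c1,uv2,c2):
    (a,),(b,)=rays([uv1],c1)[1],rays([uv2],c2)[1]; o1=rays([uv1],c1)[0];o2=rays([uv2],c2)[0]
    s=np.linalg.lstsq(np.c_[a,-b],o2-o1,rcond=None)[0]; p,q=o1+s[0]*a,o2+s[1]*b
    return (p+q)/2,np.linalg.norm(p-q)
def rect(P):
    """long-axis min rectangle of xy points: centre, long, short, yaw of long axis"""
    (x,y),(w,h),a=cv2.minAreaRect((P[:,:2]*1000).astype(np.float32)); a=np.deg2rad(a)
    if w<h: w,h,a=h,w,a+np.pi/2
    return np.array([x,y])/1000,w/1000,h/1000,(a+np.pi/2)%np.pi-np.pi/2
def brown(p):
    H=cv2.cvtColor(p,cv2.COLOR_RGB2HSV); m=cv2.inRange(H,(3,60,40),(16,200,200))
    return cv2.morphologyEx(m,cv2.MORPH_OPEN,np.ones((3,3)))
def blob(m,near):
    n,l,s,ce=cv2.connectedComponentsWithStats(m); l0=l[near[1],near[0]]
    return (l==l0)&(l0>0)
E
python3 - <<'E'
from h import *
T=np.load("top0.npz");S=np.load("scene0.npz")
for nm,t,s in(("big",(425,214),(376,328)),("small",(375,210),(339,291))):
  for D,px in((T,t),(S,s)):
    m=blob(brown(D["p"]),px); C=cloud(D["d"],D)[m]; v,u=np.nonzero(m)
    z=np.nanmedian(C[:,2]); print(nm,m.sum(),"z",np.nanpercentile(C[:,2],[10,50,90]).round(4),"centroid",u.mean().round(1),v.mean().round(1),rect(plane(np.c_[u,v],D,0.025)))
C=cloud(T["d"],T); 
sub=C[185:245,185:325]; ok=np.isfinite(sub[...,2])
for lo,hi in((.006,.0125),(.0125,.02),(.024,.036),(.06,.09)):
  k=ok&(sub[...,2]>lo)&(sub[...,2]<hi); m=cv2.morphologyEx(k.astype(np.uint8),cv2.MORPH_OPEN,np.ones((2,2)))>0; print(lo,hi,m.sum(),rect(sub[m]) if m.sum()>4 else None)
k=ok&(sub[...,2]>.005)
print(np.nanmedian(C[300:320,150:230,2]),rect(sub[k]))
E
```

```text
big 1052 z [0.0215 0.0246 0.0275] centroid 425.3 214.2 (array([ 0.52511694, -0.3528367 ]), 0.14799931335449218, 0.0515562744140625, np.float64(0.31992524214559626))
big 1487 z [0.0221 0.025  0.027 ] centroid 374.9 329.3 (array([ 0.52048401, -0.36131705]), 0.15516883850097657, 0.05176910018920899, np.float64(0.31300734831897925))
small 550 z [0.015  0.018  0.0207] centroid 374.8 210.3 (array([ 0.53876105, -0.21775859]), 0.10567484283447266, 0.03591675186157227, np.float64(-0.06944086015938034))
small 598 z [0.0145 0.0178 0.0198] centroid 338.4 290.4 (array([ 0.53007245, -0.23288446]), 0.10883470916748048, 0.03950257873535156, np.float64(-0.0732102983662779))
0.006 0.0125 1386 (array([0.53287555, 0.09760321]), 0.321390869140625, 0.0901985855102539, np.float64(1.4505625930610893))
0.0125 0.02 764 (array([0.53425848, 0.09213538]), 0.307078857421875, 0.07999922180175781, np.float64(1.451089366324707))
0.024 0.036 580 (array([0.53443805, 0.11096014]), 0.2819833984375, 0.06344363403320312, np.float64(1.4518591530377942))
0.06 0.09 73 (array([5.22679993e-01, 9.41162109e-05]), 0.03828089904785156, 0.034711299896240236, np.float64(-0.10137269426164863))
0.00029256924868470424 (array([0.53419244, 0.09839255]), 0.3624410705566406, 0.15371759033203125, np.float64(1.550348575945268))
```

The large brick measures about 150 x 51 mm with its top at 25 mm (top and scene views differ by about 9 mm in y, since the scene mask includes a side face). The small one is 105 x 36 mm, so the choice holds. The holder plate measures 321 x 90 mm at yaw 1.451. Next I look with the wrist camera.

Run:
```python
from plant import *
from h import *
P=np.pi/2
def snap(n):
    c=get_calibration("wrist"); p,d=get_image("wrist")
    cv2.imwrite(f"pics/{n}.png",p[:,:,::-1]); np.savez(f"{n}.npz",p=p,d=d,**{k:np.array(v) for k,v in c.items()})
    print(n,observe()["time_s"],observe()["eef_pos"].round(4),np.round(c["world_from_camera"],3).tolist())
movep([.53,.13,.32],[0,P,1.451-np.pi]); snap("w_hA")
move_l([.53,.03,.30],feed=.2); snap("w_hB")
movep([.52,-.33,.26],[0,P,.32-np.pi]); snap("w_sA")
move_l([.53,-.38,.26],feed=.2); snap("w_sB")
a=[cv2.imread(f"pics/{n}.png") for n in("w_hA","w_hB","w_sA","w_sB")]
cv2.imwrite("pics/w4.png",cv2.resize(np.vstack([np.hstack(a[:2]),np.hstack(a[2:])]),(800,600)))
```

```text
w_hA 2.275 [0.5298 0.1309 0.3198] [[0.993, -0.114, -0.036, 0.539], [-0.119, -0.95, -0.29, 0.205], [-0.001, 0.292, -0.956, 0.462], [0.0, 0.0, 0.0, 1.0]]
w_hB 2.9833 [0.5302 0.031  0.3004] [[0.993, -0.116, -0.036, 0.539], [-0.121, -0.95, -0.289, 0.105], [-0.0, 0.292, -0.957, 0.442], [0.0, 0.0, 0.0, 1.0]]
w_sA 4.3917 [ 0.5208 -0.3286  0.2605] [[0.316, -0.907, -0.279, 0.592], [-0.949, -0.302, -0.091, -0.305], [-0.002, 0.293, -0.956, 0.403], [0.0, 0.0, 0.0, 1.0]]
w_sB 4.85 [ 0.5304 -0.3789  0.26  ] [[0.314, -0.907, -0.279, 0.602], [-0.949, -0.301, -0.09, -0.356], [-0.002, 0.294, -0.956, 0.402], [0.0, 0.0, 0.0, 1.0]]
```

View pics/w4.png

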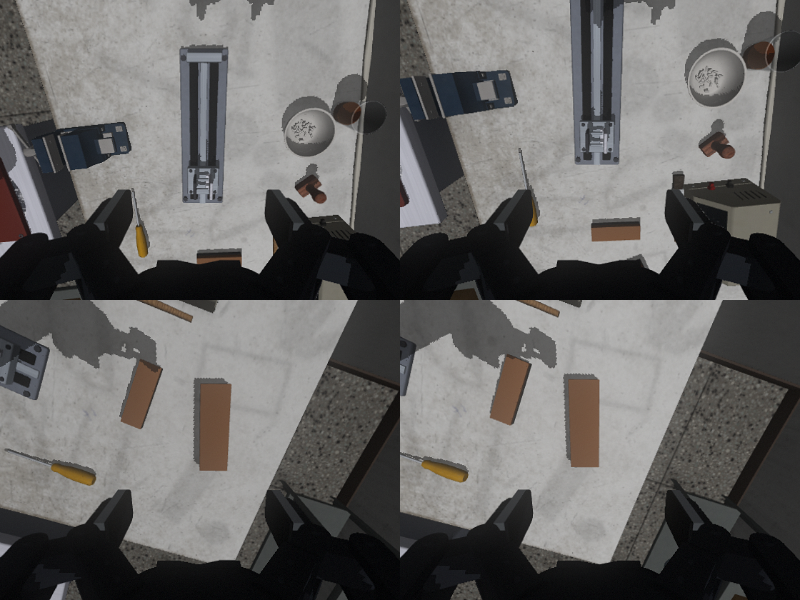

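The wrist views (mosaic, half-size tiles) show the holder at (203,125), the jaw at (203,183) and the end stop at (204,55). The large stone is at (215,427) in tile sA and clearly longer than the small one at (141,393).

Run:
```python
from h import *
L=lambda n:np.load(n+".npz")
sA,sB,hA,hB,T=L("w_sA"),L("w_sB"),L("w_hA"),L("w_hB"),L("top0")
def dims(px): return int(px[0]*560/400),int(px[1]*420/300)
cs=[]
for D,px in((sA,dims((215,127))),(sB,dims((583-400,120))),(T,(425,214))):
    m=blob(brown(D["p"]),px); v,u=np.nonzero(m); C=cloud(D["d"],D)[m]
    bx=cv2.boxPoints(cv2.minAreaRect(np.c_[u,v].astype(np.float32)))
    cs.append((D,[u.mean(),v.mean()]));print(m.sum(),"z",np.nanmedian(C[:,2]).round(4),rect(plane(np.c_[u,v],D,.025)),rect(C[np.isfinite(C[:,2])]))
for i,j in((0,1),(0,2),(1,2)): print("tri",tri(cs[i][1],cs[i][0],cs[j][1],cs[j][0]))
y=1.451; ex=np.array([np.cos(y),np.sin(y)]); ey=np.array([-ex[1],ex[0]])
for nm,D in(("hA",hA),("hB",hB)):
    C=cloud(D["d"],D); Q=C[np.isfinite(C[...,2])]
    Q=Q[(abs((Q[:,:2]-[.5329,.0976])@ey)<.047)&(abs((Q[:,:2]-[.5329,.0976])@ex)<.166)]
    lx=(Q[:,:2]-[.5329,.0976])@ex-.06; ly=(Q[:,:2]-[.5329,.0976])@ey   # rel. to assumed bed_mid
    lx=lx
    print(nm,"plate",rect(Q[(Q[:,2]>.007)&(Q[:,2]<.0125)]))
    def show(t,k): print(" ",t,k.sum(),"z",np.median(Q[k,2]).round(4),"x",np.percentile(lx[k],[1,50,99]).round(4),"y",np.percentile(ly[k],[1,50,99]).round(4))
    show("bed",(Q[:,2]>.0125)&(Q[:,2]<.016)&(lx>-.08)&(lx<.06))
    show("stop",(Q[:,2]>.026)&(Q[:,2]<.034)&(lx>.06))
    show("jawblk",(Q[:,2]>.027)&(Q[:,2]<.034)&(lx<-.05))
    show("plates",(Q[:,2]>.072)&(Q[:,2]<.08))
    for s in(-1,1): show("plate side%d"%s,(Q[:,2]>.073)&(Q[:,2]<.08)&(s*(ly-.004)>0))
p=hB["p"]; cv2.imwrite("pics/jawcrop.png",cv2.resize(p[130:240,215:330,::-1],None,fx=5,fy=5,interpolation=cv2.INTER_CUBIC))
```

```text
4988 z 0.0244 (array([ 0.52437921, -0.35461313]), 0.14867816162109376, 0.04942348861694336, np.float64(0.31207231246025247)) (array([ 0.52455212, -0.35647214]), 0.14918696594238282, 0.05299456024169922, np.float64(0.31123275092660485))
5070 z 0.0246 (array([ 0.52435205, -0.35462781]), 0.14788153076171875, 0.049450084686279296, np.float64(0.31978326236998145)) (array([ 0.52397626, -0.35468951]), 0.14872618103027344, 0.049629207611083984, np.float64(0.31792657303700533))
1052 z 0.0246 (array([ 0.52511694, -0.3528367 ]), 0.14799931335449218, 0.0515562744140625, np.float64(0.31992524214559626)) (array([ 0.52513  , -0.3538248]), 0.14858416748046874, 0.05091018676757812, np.float64(0.3210443357251611))
tri (array([ 0.52960205, -0.35310373,  0.02316696]), np.float64(2.0535078823297796e-05))
tri (array([ 0.52666468, -0.35569548,  0.0123967 ]), np.float64(0.0033322285815230715))
tri (array([ 0.52681374, -0.35418745,  0.01703677]), np.float64(0.003882075928055816))
hA plate (array([0.53478284, 0.10211926]), 0.3190985412597656, 0.08967964172363281, np.float64(1.4474379061540992))
  bed 2509 z 0.0135 x [-0.078  -0.004   0.0594] y [-0.0279 -0.0012  0.025 ]
  stop 753 z 0.0296 x [0.0783 0.0864 0.0947] y [-0.0333 -0.0017  0.0298]
  jawblk 1173 z 0.0299 x [-0.1816 -0.1457 -0.1232] y [-0.0322 -0.0004  0.0307]
  plates 209 z 0.0748 x [-0.1697 -0.1522 -0.1354] y [-0.0189 -0.0133  0.0165]
  plate side-1 110 z 0.0749 x [-0.1696 -0.1521 -0.1356] y [-0.0189 -0.0159 -0.0131]
  plate side1 88 z 0.0747 x [-0.1697 -0.1527 -0.1359] y [0.0124 0.015  0.0165]
hB plate (array([0.53310474, 0.08682481]), 0.2905099182128906, 0.0897615966796875, np.float64(1.4461374845938133))
  bed 3532 z 0.0137 x [-0.0776 -0.004   0.0589] y [-0.0282 -0.0018  0.0246]
  return _methods._mean(a, axis=axis, dtype=dtype,
  ret = ret.dtype.type(ret / rcount)
Traceback (most recent call last):
IndexError: index -1 is out of bounds for axis 0 with size 0
```

The stone is consistent between views: centre (0.5245, -0.3545), yaw 0.318, top 24.5 mm. The plates' midpoint lies on the bed axis, not 4 mm off it, so I check the jaw close up before relying on it.

Run:
```python
from h import *
hA,hB=np.load("w_hA.npz"),np.load("w_hB.npz")
y=1.449; ex=np.array([np.cos(y),np.sin(y)]); ey=np.array([-ex[1],ex[0]]); B=np.array([.542,.1608])
for D in(hA,hB):
    C=cloud(D["d"],D); Q=C[np.isfinite(C[...,2])]; l=np.c_[(Q[:,:2]-B)@ex,(Q[:,:2]-B)@ey,Q[:,2]]
    for n,k in(("block",(abs(l[:,2]-.0305)<.003)&(abs(l[:,0]+.157)<.05)),("tops",(abs(l[:,2]-.076)<.004)&(abs(l[:,0]+.157)<.04)),("bed",(abs(l[:,2]-.014)<.0015)&(abs(l[:,0])<.06)),("rail/base edge",(abs(l[:,2]-.01)<.002)&(abs(l[:,0])<.2))):
        q=l[k&(abs(l[:,1])<.05)]
        if len(q): print(n,len(q),np.median(q[:,2]).round(4),"x",np.percentile(q[:,0],[1,99]).round(4),"y",np.percentile(q[:,1],[1,25,50,75,99]).round(4))
a=hA["p"][225:295,250:320,::-1];b=hB["p"][155:240,235:320,::-1]
cv2.imwrite("pics/jawcrop.png",np.hstack([cv2.resize(i,(400,400),interpolation=cv2.INTER_CUBIC) for i in(a,b)]))
```

```text
block 1153 0.0299 x [-0.1854 -0.1271] y [-0.0311 -0.0182  0.0008  0.0199  0.0319]
tops 209 0.0748 x [-0.1735 -0.1393] y [-0.0178 -0.0149 -0.0121  0.0149  0.0177]
bed 2216 0.0135 x [-0.0579  0.0594] y [-0.0264 -0.017   0.0004  0.0169  0.0265]
rail/base edge 5666 0.0096 x [-0.1965  0.0988] y [-0.0437 -0.033   0.0009  0.0334  0.044 ]
block 1486 0.03 x [-0.1852 -0.1275] y [-0.0313 -0.0203 -0.0002  0.0155  0.0314]
tops 257 0.0751 x [-0.1735 -0.1391] y [-0.0175 -0.015  -0.0126  0.0151  0.0177]
bed 3087 0.0137 x [-0.0576  0.0589] y [-0.0267 -0.0173 -0.0004  0.0166  0.0261]
rail/base edge 6928 0.0097 x [-0.1973  0.069 ] y [-0.0441 -0.0337 -0.0002  0.0331  0.0436]
```

View pics/jawcrop.png

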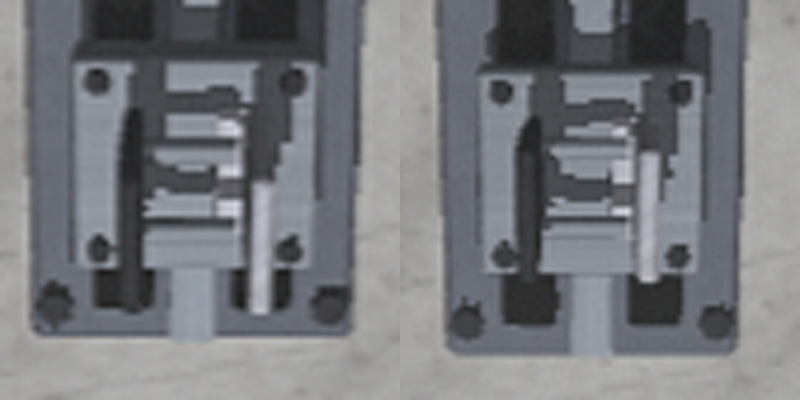

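The tab (dark, left in the crop at x≈130) is toward the robot and the cheek (bright, x≈262) is on the far side. Both outer faces lie ±17.7 mm from the bed axis, so jaw_grip is at local y = -0.0038. Block face at -0.127 means jaw = 0.018, which is a notch. Now I grasp the stone.

Run:
```python
from plant import *
from h import *
P=np.pi/2; o=[0,P,.318-np.pi]
movep([.5245,-.3545,.10],o)
r=move_l([.5245,-.3545,.004],feed=.08,max_force=12); s=observe(); print("down",r,s["eef_pos"],s["ft_force"],s["time_s"])
if not r:
    gripper_to(.04,f_grip=45); s=observe(); print("grip",s["opening"],s["ft_force"],s["eef_pos"])
    move_l([.5245,-.3545,.14],feed=.12); s=observe(); print("lift",s["opening"],s["ft_force"],s["time_s"])
    p,d=get_image("wrist"); cv2.imwrite("pics/grasp.png",p[:,:,::-1])
```

```text
down False [ 0.5250063  -0.35493527  0.0047908 ] [ 1.04804056 -0.17132433  1.04720925] 6.8917
grip 0.04913510513783447 [-0.2795137  -0.62830495  3.60728192] [ 0.52492913 -0.35487839  0.00473771]
lift 0.048952843422691204 [-0.42718228 -0.36955023 -3.88143785] 8.6
```

View pics/grasp.png

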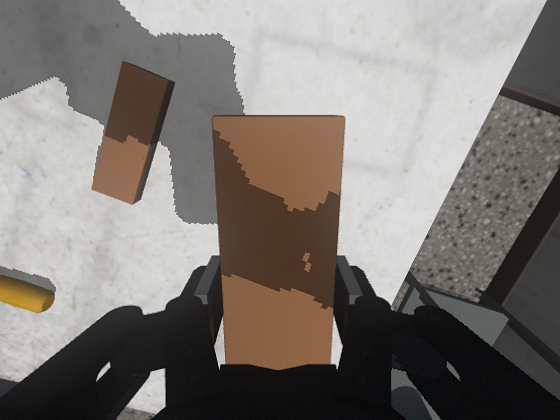

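The stone is held level between the pads, opening 49 mm, 3.9 N hanging. Now I place it.

```bash
cat >> h.py <<'E'
Y=1.449; EX=np.array([np.cos(Y),np.sin(Y)]); EY=np.array([-EX[1],EX[0]]); B=np.array([.542,.1608])
def W(lx,ly,z): return [*(B+lx*EX+ly*EY),z]
def loc(p): return np.array([(p[:2]-B)@EX,(p[:2]-B)@EY,p[2]]).round(4)
E
python3 - <<'E'
from plant import *
from h import *
P=np.pi/2; o=[0,P,Y-np.pi]
movep(W(-.006,0,.14),o)
move_l(W(-.006,0,.035),feed=.12); hold(.2); s=observe(); print(loc(s["eef_pos"]),s["ft_force"])
r=move_l(W(-.006,0,.0165),feed=.025,max_force=4); s=observe(); print("placed",r,loc(s["eef_pos"]),s["ft_force"],s["time_s"])
if s["eef_pos"][2]<.0225:
    gripper_to(.075); s=observe(); print(s["ft_force"])
    move_l(W(-.006,0,.20),feed=.2)
    c=get_calibration("wrist"); p,d=get_image("wrist"); print(observe()["time_s"])
    cv2.imwrite("pics/placed.png",p[:,:,::-1]); np.savez("placed.npz",p=p,d=d,**{k:np.array(v) for k,v in c.items()})
    t,td=get_image("top"); ct=get_calibration("top")
    for D,px in((dict(p=p,d=d,**c),None),(dict(p=t,d=td,**ct),None)):
        m=brown(D["p"]); C=cloud(D["d"],D); l=np.abs((C[...,:2]-B)@EX)<.11; l&=np.abs((C[...,:2]-B)@EY)<.06
        v,u=np.nonzero((m>0)&l); q=plane(np.c_[u,v],D,.039); R=rect(q); print(len(u),"z",np.nanmedian(C[v,u,2]),loc(np.r_[R[0],.039]),R[1:],"dyaw",(R[3]-Y))
E
```

```text
[-0.0058 -0.0008  0.036 ] [ 0.46665099  0.06307201 -4.30927758]
placed True [-0.0061  0.0003  0.0187] [-1.07267264 -0.23138077  4.34349521] 12.35
[-0.35186863 -0.01092944  1.67830775]
13.8417
7609 z 0.03836530328660964 [-0.0056  0.0001  0.039 ] (0.1487352600097656, 0.04984297561645508, np.float64(1.447542967859103)) dyaw -0.0014570321408970965
5527 z 0.5714562258096605 [ 0.0679 -0.0391  0.039 ] (0.28223098754882814, 0.21891618347167968, np.float64(-1.480899934362078)) dyaw -2.929899934362078
```

View pics/placed.png

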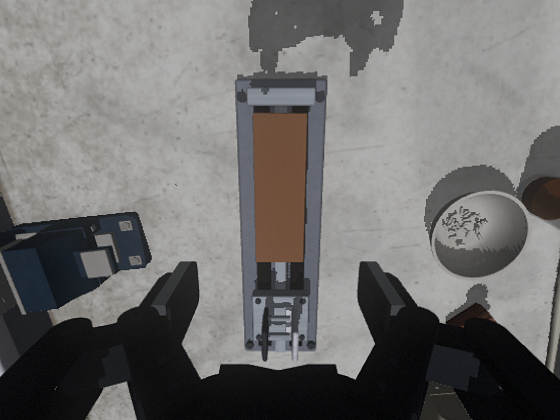

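The stone lies centred: local (-5.6, 0.1) mm, yaw error 0.0015 rad, top at 38.4 mm against 39 expected. (The top view was occluded by the arm, so that reading is void.) Next I pinch the tab.

Run:
```python
from plant import *
from h import *
gx,gy=-.1567,-.0038
gripper_to(.07)
move_l(W(gx,gy,.20),feed=.2)
r=move_l(W(gx,gy,.085),feed=.15)
r=move_l(W(gx,gy,.034),feed=.06,max_force=8); s=observe(); print("down",r,loc(s["eef_pos"]),s["ft_force"],s["time_s"])
if not r:
    gripper_to(.02,f_grip=28); hold(.2); s=observe(); f=s["ft_force"]; print("pinch",s["opening"],"along",f[:2]@EX,"across",f[:2]@EY,"z",f[2],loc(s["eef_pos"]),s["time_s"])
    p,d=get_image("wrist"); cv2.imwrite("pics/pinch.png",p[:,:,::-1])
```

```text
down False [-0.1567 -0.0042  0.0343] [ 0.40969982 -0.87078416 -0.28169564] 16.9333
pinch 0.027134600997272343 along 0.9274754604511241 across -3.9431687457694258 z 4.68908450054281 [-0.1567 -0.0048  0.0347] 17.5917
```

View pics/pinch.png

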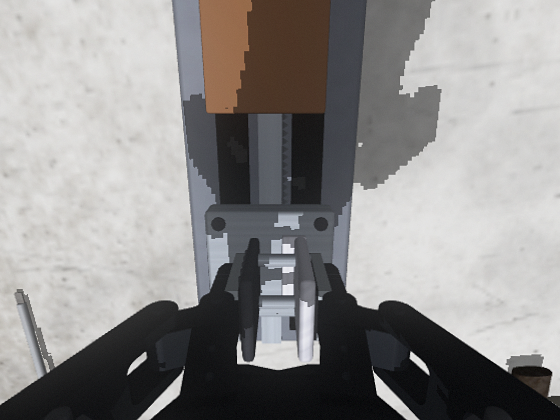

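The pinch reads 27.1 mm. The 50 mm stone read 49 mm, so this is about 28 mm and the tab is home. I slide with a force stop.

Run:
```python
from plant import *
from h import *
gy=-.0044
def st(t):
    s=observe(); f=s["ft_force"]; print(t,s["opening"].round(4),"along",(f[:2]@EX).round(2),"across",(f[:2]@EY).round(2),"z",f[2].round(2),loc(s["eef_pos"]),round(s["time_s"],2)); return s
r=move_l(W(-.112,gy,.0343),feed=.04,max_force=15); st(f"slide1 {r}")
if not r:
    r=move_l(W(-.099,gy,.0343),feed=.015,max_force=9); st(f"slide2 {r}")
    hold(.2); s=st("held")
    p,d=get_image("wrist"); cv2.imwrite("pics/slid.png",p[:,:,::-1])
```

```text
Traceback (most recent call last):
AttributeError: 'float' object has no attribute 'round'
```

Run:
```python
from plant import *
from h import *
gy=-.0044
def st(t):
    s=observe(); f=s["ft_force"]; print(t,round(s["opening"],4),"along",round(f[:2]@EX,2),"across",round(f[:2]@EY,2),"z",round(f[2],2),loc(s["eef_pos"]),round(s["time_s"],2)); return s
s=st("after slide1")
if s["opening"]<.03 and loc(s["eef_pos"])[0]>-.114:
    r=move_l(W(-.099,gy,.0343),feed=.015,max_force=9); st(f"slide2 {r}")
    hold(.2); s=st("held")
    p,d=get_image("wrist"); cv2.imwrite("pics/slid.png",p[:,:,::-1])
```

```text
after slide1 0.0269 along -0.79 across -2.76 z 5.32 [-0.1121 -0.0048  0.0347] 18.91
slide2 True 0.027 along -2.19 across -0.98 z 4.11 [-0.1047 -0.0048  0.0347] 19.52
held 0.0273 along -3.02 across 1.24 z 2.96 [-0.1046 -0.0048  0.0347] 19.73
```

View pics/slid.png

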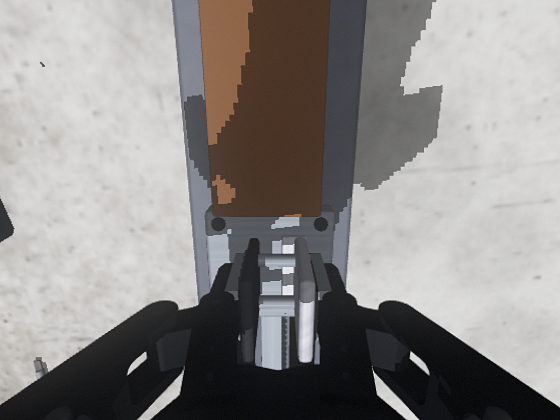

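The jaw stopped at -104.6 mm, i.e. 52.1 mm of travel (0.070), face against the stone. I press slightly to confirm, let go and check.

Run:
```python
from plant import *
from h import *
gy=-.0044
def st(t):
    s=observe(); f=s["ft_force"]; print(t,round(s["opening"],4),"along",round(f[:2]@EX,2),"across",round(f[:2]@EY,2),"z",round(f[2],2),loc(s["eef_pos"]),round(s["time_s"],2)); return s
r=move_l(W(-.1015,gy,.0343),feed=.01,max_force=10); st(f"press {r}"); hold(.1); s=st("held")
if -.1065<loc(s["eef_pos"])[0]<-.1025:
    x=loc(s["eef_pos"])[0]
    gripper_to(.06); hold(.2); st("open")
    move_l(W(x,gy,.10),feed=.1); move_l(W(-.06,0,.24),feed=.2); st("up")
    c=get_calibration("wrist"); p,d=get_image("wrist"); D=dict(p=p,d=d,**c); cv2.imwrite("pics/final.png",p[:,:,::-1])
    C=cloud(d,c); l=np.dstack([(C[...,:2]-B)@EX,(C[...,:2]-B)@EY,C[...,2]])
    m=(brown(p)>0)&(abs(l[...,0])<.11)&(abs(l[...,1])<.06); v,u=np.nonzero(m); R=rect(plane(np.c_[u,v],c,.039)); print("stone",np.nanmedian(C[m][:,2]),loc(np.r_[R[0],.039]),R[1:],R[3]-Y)
    for n,k in(("tops",(abs(l[...,2]-.076)<.004)&(abs(l[...,0]+.105)<.04)),("block",(abs(l[...,2]-.0305)<.003)&(abs(l[...,0]+.11)<.05)&~m),("stop",(abs(l[...,2]-.03)<.003)&(abs(l[...,0]-.09)<.03))):
        q=l[k&(abs(l[...,1])<.04)]; print(n,len(q),"x",np.percentile(q[:,0],[1,99]).round(4) if len(q) else 0,"y",np.percentile(q[:,1],[1,99]).round(4) if len(q) else 0)
```

```text
press True 0.0271 along -0.13 across -0.11 z 2.97 [-0.1047 -0.0048  0.0348] 20.03
held 0.0269 along -0.06 across -0.48 z 3.36 [-0.1047 -0.0048  0.0348] 20.13
open 0.0599 along 0.8 across -0.28 z 0.25 [-0.1049 -0.0046  0.0347] 20.75
up 0.0602 along -0.53 across 0.53 z -0.67 [-0.0603  0.0008  0.2383] 22.44
stone 0.03847057326544573 [-0.1534 -0.0503  0.039 ] (0.4788801574707031, 0.09292486572265625, np.float64(-1.3727585914857765)) -2.821758591485777
tops 346 x [-0.122  -0.0873] y [-0.018   0.0181]
block 1792 x [-0.1333 -0.0768] y [-0.0313  0.0314]
stop 1062 x [0.0754 0.0899] y [-0.0325  0.0304]
```

View pics/final.png

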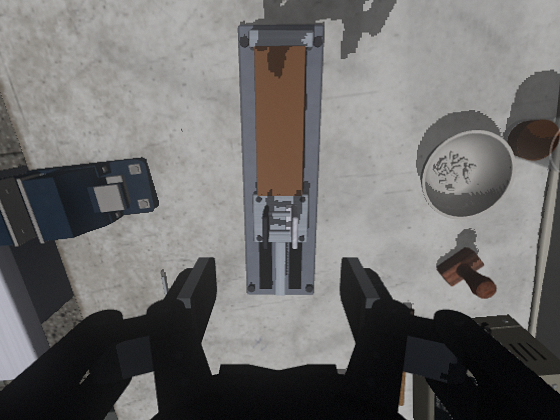

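The tab sprang back (faces ±18 mm) and the jaw moved 51.6 mm from its 0.018 notch, which puts it in the 0.070 notch. The stone figure above caught stray brown pixels, so I re-measure it and compare the bystanders with the arm out of the way.

Run:
```python
from plant import *
from h import *
c=get_calibration("wrist"); p,d=get_image("wrist")
C=cloud(d,c); l=np.dstack([(C[...,:2]-B)@EX,(C[...,:2]-B)@EY,C[...,2]])
m=((brown(p)>0)&(abs(l[...,0])<.11)&(abs(l[...,1])<.05)&(abs(l[...,2]-.039)<.006)).astype(np.uint8)
m=cv2.morphologyEx(m,cv2.MORPH_OPEN,np.ones((5,5)))>0
v,u=np.nonzero(m); R=rect(plane(np.c_[u,v],c,.039)); print("stone",len(u),np.median(C[m][:,2]),loc(np.r_[R[0],.039]),R[1:],R[3]-Y)
q=l[m]; print("stone x ext",np.percentile(q[:,0],[.5,99.5]))
movep([.2,.55,.25],[0,np.pi/2,-.29]); print(observe()["time_s"])
t,td=get_image("top"); T=np.load("top0.npz"); cv2.imwrite("pics/top1.png",t[:,:,::-1])
df=(np.abs(t.astype(int)-T["p"]).max(2)>50).astype(np.uint8); df=cv2.morphologyEx(df,cv2.MORPH_OPEN,np.ones((3,3)))
n,_,s,ce=cv2.connectedComponentsWithStats(df); print([(s[i,4],ce[i].round().tolist()) for i in range(1,n) if s[i,4]>25 and ce[i][0]>140])
```

```text
stone 7085 0.038493783531631576 [-0.0002  0.0006  0.039 ] (0.14821005249023436, 0.04927950668334961, np.float64(1.4474107419109803)) -0.0015892580890197738
stone x ext [-0.07420275  0.07384727]
24.5583
[(np.int32(1418), [423.0, 214.0]), (np.int32(273), [230.0, 205.0]), (np.int32(123), [271.0, 208.0]), (np.int32(288), [230.0, 212.0]), (np.int32(126), [293.0, 211.0]), (np.int32(395), [240.0, 220.0]), (np.int32(88), [292.0, 226.0])]
```

View pics/top1.png

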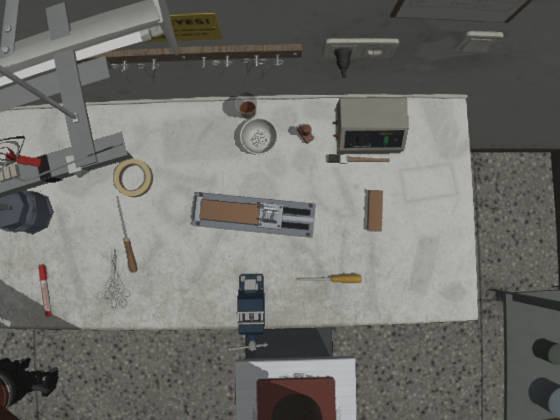

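Only the stone and the jaw changed; the bystanders at (330,279), (365,159), (127,235) and (258,136) are unmoved.

```bash
python3 -c "
from plant import *
job_done()"
```

```text
the job is handed in; nothing more can be done
```

I laid the larger oil stone on the bed, then squeezed the tab and slid the jaw up until it met the stone. I let the tab go, moved the arm clear and handed the job in at about 24.6 s; no verdict was reported.

**Last checks:**
- **Stone:** its centre is 0.2 mm from the target lengthwise and 0.6 mm across. Yaw error is 0.0016 rad, and the top measured 38.5 mm against 39 expected.
- **Jaw:** it travelled 51.6 mm from about 0.018, which fits the 0.070 notch. The next notch back would be 48 mm.
- **Tab:** it sprang back out, with the outer faces measuring about 36 mm apart.
- **Bystanders:** comparing the top pictures before and after shows changes only at the stone and the holder.

**Checks that failed or disagreed:**
- **Stone height:** triangulating the stone's centroid in the top view against the wrist views gave 12–17 mm. The two wrist views gave 23 mm and depth gave 24.5 mm; I trusted those.
- **Stone position:** the first scene and top readings differed by about 9 mm in y, because the scene mask took in a side face.
- **Void readings:** one top-view measurement was blocked by the arm and one stone measurement caught stray brown pixels. I repeated the second one.
- **Force reading:** the force stops tripped as the jaw met the stone, but the force read right afterwards had already dropped to between 0 and 3 N. The measured positions, not that force, are what show the clamp has no play.

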